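# Bring the reserve tin forward and flip the stock marker

## Task

The lane of the stock rack that holds a single small tin is down to its reserve. With a fingertip push that tin forward along its lane until it stands against the lane's front lip, and flip that lane's hinged marker right over its pivot so that it lies flat in the freed place with its ring face up. Only push: pinch and lift nothing, and leave the other lanes, their markers and the tools around as they are.

Things in the scene. Friction and masses are not known exactly. Their poses are not given: they have to be found in the camera images.
- lane_tins: Wooden channel to work in, one of three alike side by side 79 mm apart; it holds the single small tin. x runs from front (robot side) to rear, z up; origin: inner face of the front lip, mid-width, underside (8 mm above bench). Floor at z 4 mm, 62 mm wide; side walls 7 mm thick, tops at z 26 mm, ending at x 196 mm; front lip 8 mm thick, top at z 16 mm.
- rack: The fixed plywood base board (256 mm across, 8 mm thick, from 18 mm in front of the lips to 208 mm behind them) under the three lanes, with end cheeks 34 mm high. Origin on the bench, mid-width, below the inner faces of the front lips; x to the rear, same yaw as the lanes.
- small_tin: Small round tin with a lid, 48 mm diameter, 38 mm high, 80 g (up to 30 % more or less), origin at the centre of its underside. It stands on the channel floor in the reserve place, centre about 74 to 88 mm behind the front lip. Against the front lip its centre is at lane x = 24 mm.
- marker_tins (a joint): Angle of this lane's marker plate. 0 = folded back to the rear, flat, two raised bars up, finger lip pointing up. It rises and goes over to the front as the value grows; pi = folded forward, flat on the walls over the reserve place, raised ring up, lip pointing down into the channel. Starts at 0 to 0.2. Stiff pivot (0.045 N m): it stays where it is left. A tin in the reserve place blocks it.
- marker_tins_hinge (a point): Middle of the marker's pivot line, fixed on the lane at lane x = 140 mm, z = 28 mm; the pivot line is along the lane's y. Steel lugs at its ends reach 5 mm above it.
- marker_tins_lip (a point): Point half-way up the finger lip at the marker's free end, mid-width: 71 mm out from the pivot and 9.5 mm off the plate on the bar side. The lip is bent up and outward, 60 degrees from the plate, 50 mm wide, 3 mm thick; its edge is 77 mm out and 20 mm off the plate. Moved along its arc about the pivot the marker turns freely; shoved straight ahead while low, the lip rubs on the finger and binds.
- marker_tins_plate (a point): Middle of the marker plate, mid-thickness, 36 mm out from the pivot; x points from the pivot to the free end, z out of the face with the two bars. Bare metal, 3 mm thick, 72 mm wide, reaching 66 mm from the pivot.
- marker_wax_tins_lip (a point): Point half-way up the finger lip of the marker of the lane with the two wax tins (same lane and marker as above, folded back); leave that marker alone.
- marker_wax_blocks_lip (a point): Point half-way up the finger lip of the marker of the lane with the two wax blocks (same lane and marker as above, folded back); leave that marker alone.
- wax_tin_1: The front wax tin, 56 mm diameter, 28 mm high, in another lane; origin at the centre of its underside; leave alone.
- wax_tin_2: The rear wax tin, 56 mm diameter, 28 mm high, in another lane; origin at the centre of its underside; leave alone.
- wax_1: The front wax block, 32 x 60 x 26 mm, lying along its lane, in another lane; origin at the centre of its underside; leave alone.
- wax_2: The rear wax block, 32 x 60 x 26 mm, lying along its lane, in another lane; origin at the centre of its underside; leave alone.
- used_tin: The loose small tin on the bench, 48 mm diameter, 38 mm high, like the one in the lane but standing on the bench to the right of the rack; origin at the centre of its underside; leave alone.
- pliers: The pliers, 60 x 160 x 12 mm, on the bench left of the rack; origin at the centre of its underside; leave alone.
- screwdriver: The screwdriver, 27 x 199 x 29 mm, on the bench right of the rack; origin at the centre of its underside; leave alone.
- gauge: The marking gauge, 76 x 190 x 44 mm, on the bench at the far right; origin at the centre of its underside; leave alone.
Things that resemble listed ones, but are neither listed nor needed, are in the scene too. What is shaped like the small_tin but orange or red is not meant.

How it is judged:
By the outcome, as a careful person would: the job done as asked, in the order asked, and still so for the second after the job is handed in, with the robot touching nothing.
It also fails if it takes over 51 s, if anything falls off the work surface, if the arm or the gripper's body presses on something with over 40 N, if the wrist force passes 120 N, or if a joint passes its speed limit or range.

## Robot

A 6-joint arm with a two-finger parallel gripper is mounted at the origin on a cart in front of the work surface, level with it; the furniture and walls round the work are solid. World frame = base frame: x ahead of the robot, y to its left, z up, the work surface at z = 0. Lengths are in m, angles in degrees, forces in N, time in s.
With the tool pointing down it reaches from about 0.325 to 0.925 m from the base axis. Payload 3.1 kg.
Tool frame: the origin (TCP) lies midway between the tips of the shut fingers; the grasp point (between the pads) lies 19 mm behind it; z points along the fingers, y is the direction in which the jaws open and shut (so a half turn about z gives the same grasp; the last joint's range is limited). The gripper opens to 85 mm and grips with 20 to 120 N. Pads are 22 mm wide; open, the fingers measure 114 mm over their backs; the gripper's body (76 mm by 85 mm) begins 54 mm behind the grasp point. The pads swing forward as they close: fully open they stand 13 mm farther back than shut.
Start: joints at [65.134, 12.427, 92.441, -0, 75.132, -6.429], TCP at [0.198, 0.593, 0.231] pointing down, gripper open.
Joint ranges: [-157.48, 157.48], [-44.54, 120.13], [17.64, 146.25], [-64.5, 244.5], [7.68, 150.69], [-147.95, 147.95]. Speed limits (degrees/s): [159.86, 159.86, 180, 180, 180, 180].

## Interface

Orientations are given as [roll, pitch, yaw] about the fixed x, y, z axes, in that order (R = Rz(yaw) Ry(pitch) Rx(roll)).
In Python, from station import manip, read_camera, camera_info, job_done, spot_in, trace, spot_point gives the robot as it stands. The module is installed in compiled form; this text tells all that it offers.
- The arm moves only by the tool play_rows, never from a script. Its argument "moves" is a list of rows, each a list of 3 entries, a list of its own where there are three numbers: the turn, a rotation vector about the tool's x, y, z in rad, then the shift along the tool's x, y, z in units of 40 mm (1.0 is 40 mm), then the closure, from 0 (fully open) to 1 (shut). A call has 1 to 10 rows; each row is the pose to reach, as a shift and turn from the pose commanded when the call began, along the tool's axes at that moment; what a row does not reach only later rows make up. A row lasts 1/10 s, in which the tool goes at most 50 mm and 8.59 degrees, less where a joint would pass 70% of its speed; a pose out of reach is approached as far as the arm can. A call with a gripper value outside its range is refused whole. The fingers move at their own pace and stop on an object; the grip force is fixed at half the most. Time passes only in rows, so rows that repeat a pose let the fingers close. It gives the time, the measured TCP pose, the force and the opening at its end, in the units of the state.
- manip.observe(): the state, without advancing time (a new reading comes with each control period).
- read_camera(name): name is "scene" or "side" or "wrist"; returns (picture, depth): 480x640x3 uint8, red, green, blue; 480x640 float32, m along the optical axis (not along the pixel's ray), 0 where there is no reading.
- camera_info(name): a dict with "fx", "fy", "cx", "cy" (pixels), "T" (4x4, takes a point from camera to world coordinates). Camera axes: x right, y down, z forward; pixel columns grow to the right and rows downward; lengths in m; the calibration is good to about 2 mm. A picture is of the moment at which its call begins: read the wrist's pose just before it. camera_info takes no time and is no camera call; for the wrist camera it gives the pose at the moment of the call.
- job_done(): hands the job in, once; it reports no verdict.
Trained networks look in the newest picture that a camera, given by its name, has taken for a name from the list of things; names that differ only in an ending like _2 or _b are one class to them, and where a whole thing is asked for, a point or a joint stands for the part that bears it (a point fixed in the world has none). Each returns a list of dicts, best first, with "p" (0 to 1); they miss things now and then, are a little off and sometimes report something else, mostly with a low value. They report only what shows in the picture. A call takes as long as a camera call. They do not tell look-alikes from the thing itself.
- spot_in(camera, label): "centre" ([row, column] in pixels, amid what is visible of it).
- trace(camera, label): "mask" (480x640 bool, what is visible of it) and "centre" ([row, column] in pixels, amid what is visible of it).
- spot_point(camera, label): "centre" ([row, column] in pixels: a listed point, or the origin of a listed thing).
The state is a dict: "time_s": time; "joints": joint angles; "qd": joint speeds; "tau": joint torques, N m; "ee_pos": TCP position; "orientation": TCP orientation; "wrist_force": force on the tool from outside, world axes, zero at the start; "ft_torque": the same for the moment, N m; "opening": finger opening in m.
Only numpy, scipy, OpenCV 4.12 (cv2) and the standard library are available. Lean on these libraries where they do the work, as an engineer would, in place of code of your own. Each camera call takes 0.05 s, during which the arm holds its last target. There are 200 camera calls.

## Working session

There is one attempt and no reset: what is moved stays moved. The work goes in short steps, Python scripts to look and compute and a tool call to move; the robot and the scene stay as the last step left them, time stands still between calls to the robot, and variables do not carry over. Pictures are saved under pics/ and viewed, about 8 in all and at most 12, crops included, and the job is handed in when it is done.

Besides the shell and the picture viewer there is one more tool, called after "Call:" by a JSON object that holds its "api" and its "payload". play_rows: Moves the arm, as the interface text tells. Its arguments: {"type":"object","properties":{"moves":{"type":"array"}},"required":["moves"]}

```bash
mkdir -p pics; cat > h.py <<'E'
import numpy as np, cv2
from station import *
def world(cam,px,z=None,d=None):
    i=camera_info(cam);T=np.array(i["T"]);r,c=px
    ray=np.array([(c-i["cx"])/i["fx"],(r-i["cy"])/i["fy"],1.])
    if d is not None: return T[:3,:3]@(ray*d)+T[:3,3]
    w=T[:3,:3]@ray; return T[:3,3]+w*(z-T[2,3])/w[2]
def save(n,im): cv2.imwrite("pics/"+n,im[:,:,::-1])
E
python3 - <<'E'
from h import *
np.set_printoptions(precision=3,suppress=True)
for c in ["scene","side"]:
    im,d=read_camera(c);save(c+"1.png",im)
    i=camera_info(c);print(c,np.array(i["T"]))
    for l in ["small_tin","lane_tins","rack","marker_tins_hinge","marker_tins_lip","wax_tin_1","wax_1","used_tin"]:
        for o in spot_point(c,l)[:4]:
            r,cc=o["centre"];dd=d[int(np.clip(r,0,479)),int(np.clip(cc,0,639))]
            print(l,round(o["p"],2),np.round(o["centre"]),world(c,(r,cc),d=dd),world(c,(r,cc),z={"small_tin":.012,"lane_tins":.008,"marker_tins_hinge":.036,"marker_tins_lip":.047}.get(l,0)))
print(manip.observe())
E
```

```text
scene [[ 0.74  -0.513  0.436 -0.067]
 [-0.673 -0.559  0.484 -0.692]
 [-0.005 -0.651 -0.759  1.046]
 [ 0.     0.     0.     1.   ]]
small_tin 0.77 [235. 194.] [0.294 0.175 0.026] [0.299 0.187 0.012]
small_tin 0.62 [181. 247.] [0.511 0.246 0.018] [0.514 0.252 0.012]
small_tin 0.57 [186. 215.] [0.432 0.282 0.026] [0.439 0.296 0.012]
small_tin 0.45 [227. 241.] [0.395 0.12  0.027] [0.402 0.132 0.012]
rack 0.92 [246. 267.] [0.41  0.038 0.014] [0.416 0.047 0.   ]
marker_tins_hinge 0.56 [184. 276.] [0.548 0.167 0.038] [0.549 0.169 0.036]
marker_tins_hinge 0.35 [158. 256.] [0.591 0.311 0.011] [0.575 0.287 0.036]
marker_tins_lip 0.92 [174. 295.] [0.605 0.158 0.047] [0.605 0.158 0.047]
wax_tin_1 0.85 [234. 272.] [0.433 0.042 0.034] [0.45  0.067 0.   ]
wax_tin_1 0.78 [221. 289.] [0.49  0.048 0.037] [0.511 0.075 0.   ]
wax_1 0.67 [233. 313.] [ 0.507 -0.021  0.037] [0.528 0.003 0.   ]
used_tin 0.84 [336. 399.] [ 0.451 -0.354  0.034] [ 0.468 -0.343  0.   ]
side [[-0.978 -0.122  0.169  0.252]
 [-0.208  0.597 -0.775  1.061]
 [-0.006 -0.793 -0.609  0.937]
 [ 0.     0.     0.     1.   ]]
small_tin 0.93
[... 875 characters left out ...]
76 [263. 294.] [0.523 0.019 0.03 ] [ 0.532 -0.016  0.   ]
wax_1 0.61 [264. 323.] [0.448 0.006 0.03 ] [ 0.455 -0.029 -0.   ]
used_tin 0.74 [201. 336.] [ 0.471 -0.326  0.009] [ 0.473 -0.339 -0.   ]
used_tin 0.55 [195. 289.] [ 0.627 -0.342  0.001] [ 0.627 -0.344  0.   ]
{'time_s': 0.9, 'joints': array([65.133, 12.426, 92.439, -0.   , 75.133, -6.426]), 'qd': array([-0.007, -0.046,  0.052,  0.011,  0.01 ,  0.041]), 'tau': array([  0.   , -39.688, -30.426,  -0.   ,   0.001,  -0.   ]), 'ee_pos': array([0.198, 0.593, 0.231]), 'orientation': array([179.998,   0.001, 161.56 ]), 'wrist_force': array([-0.365, -0.852,  0.004]), 'ft_torque': array([-0.018,  0.067, -0.023]), 'opening': 0.08543349769499423}
```

```bash
python3 - <<'E'
import cv2,numpy as np
a=cv2.imread("pics/scene1.png")[100:350,150:450];b=cv2.imread("pics/side1.png")[170:420,200:440]
cv2.imwrite("pics/c1.png",np.hstack([cv2.resize(a,(420,350)),cv2.resize(b,(336,350))]))
cv2.imwrite("pics/c1.png",cv2.resize(np.vstack([cv2.resize(a,(480,300)),cv2.resize(b,(480,300))]),None,fx=1,fy=1))
cv2.imwrite("pics/c1.png",np.hstack([cv2.resize(a,(400,600))*0+cv2.resize(cv2.copyMakeBorder(cv2.resize(a,(400,333)),0,267,0,0,0),(400,600)),cv2.resize(cv2.copyMakeBorder(cv2.resize(b,(400,417)),0,183,0,0,0),(400,600))]))
E
```

```text
(no output)
```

View pics/c1.png

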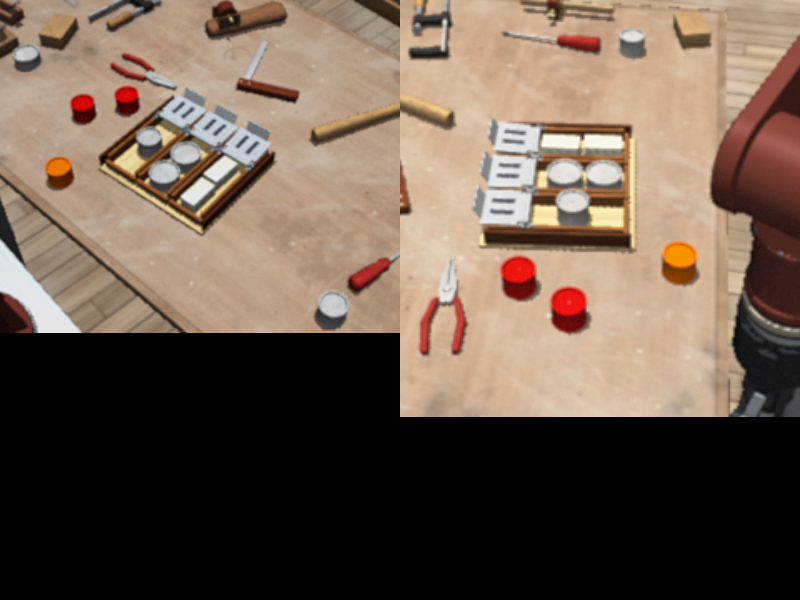

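The view shows two red decoys and one orange tin to the left. Our lane is the leftmost, +y, with its tin near (0.47, 0.15). All three markers are folded back. I'll go above it for a close look.

Call:
{"api": "play_rows", "payload": {"moves": [[[0,0,-0.15],[-1.2,-1,-0.4],1],[[0,0,-0.3],[-2.2,-1.8,-0.8],1],[[0,0,-0.4],[-3.2,-2.6,-1.2],1],[[0,0,-0.5],[-4.2,-3.4,-1.25],1],[[0,0,-0.5],[-5.2,-4.2,-1.25],1],[[0,0,-0.5],[-6.2,-5,-1.25],1],[[0,0,-0.5],[-7.4,-5.9,-1.25],1],[[0,0,-0.5],[-8.5,-6.8,-1.25],1],[[0,0,-0.5],[-9.6,-7.7,-1.25],1],[[0,0,-0.5],[-10.8,-8.6,-1.25],1]]}}

```text
time_s: 1.9
ee_pos: [0.4664, 0.1776, 0.2817]
orientation: [180.0, 0.1, -169.8]
wrist_force: [1.4, 1.1, 0.1]
opening: 0.0001
```

```bash
cat > m.py <<'E'
from h import *
import sys
np.set_printoptions(precision=4,suppress=True)
c="wrist"
s=manip.observe();print(s["time_s"],s["ee_pos"],s["orientation"],s["wrist_force"],s["opening"])
i=camera_info(c);print(np.array(i["T"]))
im,d=read_camera(c);save(sys.argv[1],im)
for l,z in [("small_tin",.012),("lane_tins",.008),("rack",0),("marker_tins_hinge",.036),("marker_tins_lip",.0455),("marker_wax_tins_lip",.0455),("marker_wax_blocks_lip",.0455),("wax_tin_1",.012),("wax_1",.012)]:
    for o in spot_point(c,l)[:3]:
        r,cc=o["centre"];dd=d[int(np.clip(r,0,479)),int(np.clip(cc,0,639))]
        print(l,round(o["p"],2),np.round(o["centre"]),"depth",world(c,(r,cc),d=dd),"plane",world(c,(r,cc),z=z))
E
python3 m.py w1.png
```

```text
1.9 [0.4664 0.1776 0.2817] [ 179.9872    0.0688 -169.7904] [1.4226 1.0637 0.0777] 5.532687881498037e-05
[[-0.1766  0.9302  0.3217  0.3842]
 [ 0.9843  0.1671  0.0573  0.1627]
 [-0.0005  0.3267 -0.9451  0.4245]
 [ 0.      0.      0.      1.    ]]
small_tin 0.92 [186. 272.] depth [0.4667 0.1322 0.0477] plane [0.4744 0.1295 0.012 ]
small_tin 0.9 [ 22. 364.] depth [0.3142 0.1901 0.0352] plane [0.3099 0.1919 0.012 ]
small_tin 0.89 [248. 383.] depth [0.5126 0.2524 0.036 ] plane [0.5204 0.258  0.012 ]
lane_tins 0.93 [114. 274.] depth [0.4014 0.1242 0.0123] plane [0.4015 0.1238 0.008 ]
rack 0.88 [111. 194.] depth [0.4096 0.0529 0.0256] plane [0.4112 0.0458 0.    ]
marker_tins_hinge 0.67 [255. 274.] depth [0.5339 0.1498 0.04  ] plane [0.5355 0.1496 0.036 ]
marker_tins_lip 0.68 [145. 120.] depth [ 0.4511 -0.008   0.0386] plane [ 0.4499 -0.0049  0.0455]
marker_tins_lip 0.55 [322. 271.] depth [0.6069 0.1586 0.0475] plane [0.6081 0.1586 0.0455]
marker_wax_tins_lip 0.85 [318. 197.] depth [0.6175 0.0801 0.046 ] plane [0.6178 0.08   0.0455]
marker_wax_tins_lip 0.26 [287. 276.] depth [0.5705 0.1576 0.0376] plane [0.5667 0.1578 0.0455]
marker_wax_blocks_lip 0.62 [322. 122.] depth [0.6308 0.0051 0.0536] plane [0.6363 0.0015 0.0455]
wax_tin_1 0.78 [203. 202.] depth [0.4931 0.0728 0.0382] plane [0.5005 0.0665 0.012 ]
wax_tin_1 0.7 [146. 197.] depth [0.4392 0.0635 0.0374] plane [0.4429 0.0568 0.012 ]
wax_1 0.77 [209. 126.] depth [ 0.5133 -0.0008  0.0373] plane [ 0.5218 -0.0118  0.012 ]
wax_1 0.55 [142. 119.] depth [ 0.4491 -0.0086  0.0382] plane [ 0.4536 -0.0204  0.012 ]
wax_1 0.3 [319. 410.] depth [0.5979 0.3181 0.008 ] plane [0.5959 0.3166 0.012 ]
```

```bash
cat > fit.py <<'E'
from h import *
np.set_printoptions(precision=4,suppress=True)
im,d=read_camera("wrist");i=camera_info("wrist");T=np.array(i["T"])
v,u=np.mgrid[:480,:640]
P=np.stack([(u-i["cx"])/i["fx"]*d,(v-i["cy"])/i["fy"]*d,d],-1)@T[:3,:3].T+T[:3,3]
ok=d>0
def reg(x0,x1,y0,y1,z0,z1): return P[ok&(P[...,0]>x0)&(P[...,0]<x1)&(P[...,1]>y0)&(P[...,1]<y1)&(P[...,2]>z0)&(P[...,2]<z1)]
yaw=np.radians(10.0)
print("tin z hist",np.histogram(reg(.43,.51,.10,.17,.038,.07)[:,2],8))
t=reg(.43,.51,.10,.17,.044,.06)
c,r=cv2.minEnclosingCircle(t[:,:2].astype(np.float32).reshape(-1,1,2));print("tin top",len(t),t.mean(0),c,r)
# yaw by sharpness of wall-top points' lateral histogram
w=reg(.38,.54,-.08,.21,.030,.037)
best=[]
for a in np.arange(5,15,.25):
    b=np.radians(a);lat=-w[:,0]*np.sin(b)+w[:,1]*np.cos(b)
    h=np.histogram(lat,np.arange(-.2,.25,.001))[0];best.append(((h.astype(float)**2).sum(),a))
a=max(best)[1];print("yaw",a,sorted(best)[-4:])
b=np.radians(a)
lat=lambda p:-p[:,0]*np.sin(b)+p[:,1]*np.cos(b)
lon=lambda p:p[:,0]*np.cos(b)+p[:,1]*np.sin(b)
h,e=np.histogram(lat(w),np.arange(-.2,.25,.002))
print([(round(x,3),n) for x,n in zip(e,h) if n>60])
# tin, lip, hinge in rotated frame
print("tin lon/lat",np.array(c)@[np.cos(b),np.sin(b)],np.array(c)@[-np.sin(b),np.cos(b)])
save("w2.png",cv2.resize(im,(800,600)))
# profile along lane mid
A=P[ok];l=lat(A);L=lon(A)
m0=np.array(c)@[-np.sin(b),np.cos(b)]
for x in np.arange(.38,.70,.004):
    s=(abs(L-x)<.002)&(abs(l-m0)<.012)
    if s.any(): print(round(x,3),int(1000*np.median(A[s,2])),end="; ")
E
python3 fit.py
```

```text
tin z hist (array([ 14,  14,   8,  11, 499, 921, 433, 121]), array([0.0381, 0.0399, 0.0418, 0.0436, 0.0454, 0.0473, 0.0491, 0.0509,
       0.0527]))
tin top 1983 [0.4733 0.1324 0.0483] (0.4734721779823303, 0.1326252669095993) 0.02428637444972992
yaw 9.5 [(np.float64(1301586.0), np.float64(9.0)), (np.float64(1312564.0), np.float64(9.75)), (np.float64(1325522.0), np.float64(9.25)), (np.float64(1327404.0), np.float64(9.5))]
[(np.float64(-0.15), np.int64(182)), (np.float64(-0.148), np.int64(293)), (np.float64(-0.146), np.int64(496)), (np.float64(-0.14), np.int64(118)), (np.float64(-0.138), np.int64(227)), (np.float64(-0.136), np.int64(254)), (np.float64(-0.134), np.int64(444)), (np.float64(-0.084), np.int64(240)), (np.float64(-0.082), np.int64(117)), (np.float64(-0.07), np.int64(240)), (np.float64(-0.068), np.int64(257)), (np.float64(-0.066), np.int64(324)), (np.float64(-0.064), np.int64(221)), (np.float64(-0.06), np.int64(236)), (np.float64(-0.058), np.int64(257)), (np.float64(-0.056), np.int64(313)), (np.float64(-0.054), np.int64(199)), (np.float64(0.008), np.int64(184)), (np.float64(0
[... 560 characters left out ...]
4173534575
0.38 0; 0.384 0; 0.388 0; 0.392 0; 0.396 1; 0.4 8; 0.404 8; 0.408 23; 0.412 24; 0.416 12; 0.42 12; 0.424 12; 0.428 12; 0.432 12; 0.436 12; 0.44 12; 0.444 12; 0.448 12; 0.452 12; 0.456 12; 0.46 12; 0.464 13; 0.468 47; 0.472 47; 0.476 355; 0.48 357; 0.484 355; 0.488 47; 0.492 47; 0.496 48; 0.5 47; 0.504 47; 0.508 49; 0.512 50; 0.52 12; 0.524 12; 0.528 12; 0.532 12; 0.536 12; 0.54 12; 0.544 12; 0.548 12; 0.552 36; 0.556 13; 0.56 37; 0.564 38; 0.568 38; 0.572 38; 0.576 38; 0.58 38; 0.584 38; 0.588 38; 0.592 38; 0.596 39; 0.6 39; 0.604 39; 0.608 39; 0.612 38; 0.616 38; 0.62 41; 0.624 47; 0.628 54; 0.632 56; 0.664 1; 0.668 0; 0.672 0; 0.676 0; 0.68 0; 0.684 1; 0.688 0; 0.692 0; 0.696 0;
```

View pics/w2.png

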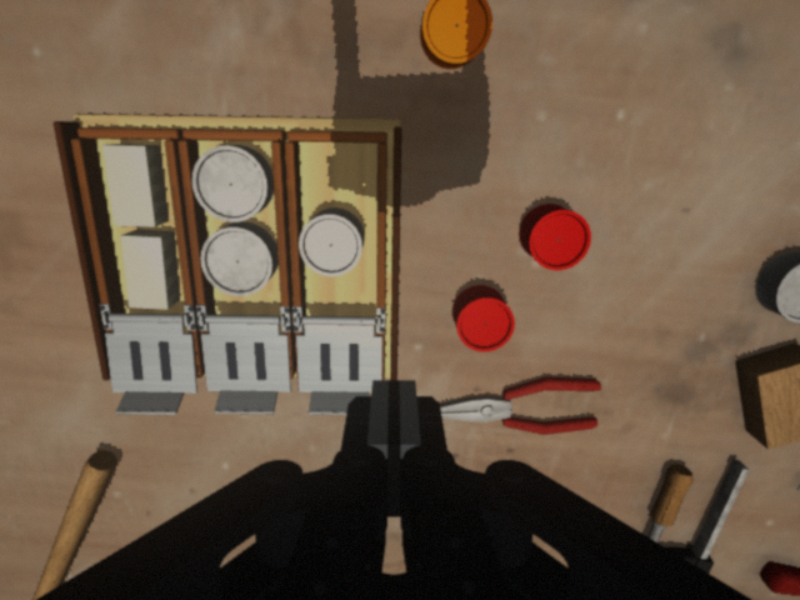

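The lane frame is well fixed: yaw 9.5°, lip face at lon 0.414, mid-width at lat 0.056, pivot at lon 0.554. The tin is at lane x = 75 mm and the marker is near angle 0. The picture shows our tin at (331,245), with free floor between it and the pivot.

Call:
{"api": "play_rows", "payload": {"moves": [[[0,0,0.012],[-0.5,-0.6,0.6],1],[[0,0,0.012],[-1.05,-1.1,1.4],1],[[0,0,0.012],[-1.05,-1.1,2.4],1],[[0,0,0.012],[-1.05,-1.1,3.2],1],[[0,0,0.012],[-1.05,-1.1,4],1],[[0,0,0.012],[-1.05,-1.1,4],1],[[0,0,0.012],[-1.05,-1.1,4],1]]}}

```text
time_s: 3.15
ee_pos: [0.5144, 0.1441, 0.1213]
orientation: [180.0, -0.1, -170.4]
wrist_force: [0.2, -0.4, 0.3]
opening: -0.0002
```

```bash
cat > p.py <<'E'
from h import *
s=manip.observe();p=s["ee_pos"];c,q=np.cos(np.radians(9.5)),np.sin(np.radians(9.5))
print(round(s["time_s"],2),"lane x %.1f y %.1f worldz %.1f"%tuple(1000*np.array([p[0]*c+p[1]*q-.414,-p[0]*q+p[1]*c-.056,p[2]])),np.round(s["orientation"],2),np.round(s["wrist_force"],1))
E
python3 p.py
```

```text
3.15 lane x 117.1 y 1.2 worldz 121.3 [ 1.8000e+02 -7.0000e-02 -1.7042e+02] [ 0.2 -0.4  0.3]
```

Call:
{"api": "play_rows", "payload": {"moves": [[[0,0,0],[0,-0.09,0.8],1],[[0,0,0],[0,-0.09,1.6],1],[[0,0,0],[0,-0.09,2.1],1],[[0,0,0],[0,-0.09,2.4],1],[[0,0,0],[0,-0.09,2.4],1],[[0,0,0],[0,-0.09,2.4],1]]}}

```text
time_s: 3.75
ee_pos: [0.5171, 0.1404, 0.0271]
orientation: [-180.0, 0.2, -170.5]
wrist_force: [-0.0, -0.6, 0.8]
opening: 0.0
```

```bash
python3 p.py
```

```text
3.75 lane x 119.2 y -2.8 worldz 27.1 [-179.99    0.19 -170.46] [-0.  -0.6  0.8]
```

Call:
{"api": "play_rows", "payload": {"moves": [[[0,0,0],[0.12,0,0],1],[[0,0,0],[0.25,0,0],1],[[0,0,0],[0.4,0,0],1],[[0,0,0],[0.55,0,0],1],[[0,0,0],[0.7,0,0],1],[[0,0,0],[0.85,0,0],1],[[0,0,0],[1,0,0],1],[[0,0,0],[1.1,0,0],1],[[0,0,0],[1.2,0,0],1],[[0,0,0],[1.25,0,0],1]]}}

```text
time_s: 4.75
ee_pos: [0.4654, 0.1316, 0.0251]
orientation: [180.0, -0.0, -170.5]
wrist_force: [-0.0, 0.9, 0.2]
opening: 0.0
```

```bash
python3 p.py
```

```text
4.75 lane x 66.8 y -3.0 worldz 25.1 [ 1.8000e+02 -4.0000e-02 -1.7048e+02] [-0.   0.9  0.2]
```

Call:
{"api": "play_rows", "payload": {"moves": [[[0,0,0],[0.04,0,0],1],[[0,0,0],[0.08,0,0],1],[[0,0,0],[0.12,0,0],1],[[0,0,0],[0.15,0,0],1],[[0,0,0],[0.18,0,0],1],[[0,0,0],[0.18,0,0],1]]}}

```text
time_s: 5.35
ee_pos: [0.4587, 0.1305, 0.0252]
orientation: [180.0, -0.0, -170.5]
wrist_force: [0.5, 0.8, -0.2]
opening: -0.0003
```

```bash
python3 p.py;python3 - <<'E'
from h import *
im,d=read_camera("side");save("s2.png",cv2.resize(im[240:340,220:380],(800,500)))
im,d=read_camera("wrist");save("w3.png",im)
E
```

```text
5.35 lane x 59.9 y -3.0 worldz 25.2 [ 1.8000e+02 -3.0000e-02 -1.7048e+02] [ 0.5  0.8 -0.2]
```

View pics/w3.png

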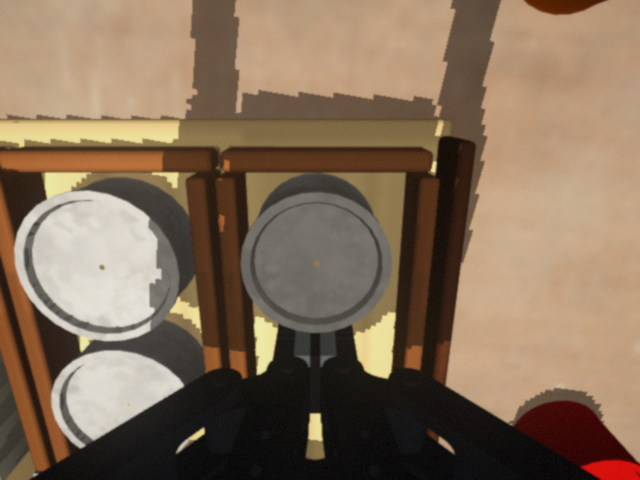

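The tin, with its top at (317,262), is being pushed upright but shows no lip contact force yet. I'll continue gently.

Call:
{"api": "play_rows", "payload": {"moves": [[[0,0,0],[0.04,0,0],1],[[0,0,0],[0.08,0,0],1],[[0,0,0],[0.12,0,0],1],[[0,0,0],[0.12,0,0],1]]}}

```text
time_s: 5.85
ee_pos: [0.4568, 0.1301, 0.0265]
orientation: [-180.0, 0.3, -170.5]
wrist_force: [4.6, 1.2, 1.1]
opening: -0.0005
```

```bash
python3 p.py; cat > tin.py <<'E'
from h import *
im,d=read_camera("wrist");i=camera_info("wrist");T=np.array(i["T"])
v,u=np.mgrid[:480,:640]
P=np.stack([(u-i["cx"])/i["fx"]*d,(v-i["cy"])/i["fy"]*d,d],-1)@T[:3,:3].T+T[:3,3]
c,s=np.cos(np.radians(9.5)),np.sin(np.radians(9.5))
L=P[...,0]*c+P[...,1]*s-.414;l=-P[...,0]*s+P[...,1]*c-.056;z=P[...,2]
m=(d>0)&(abs(l)<.031)&(L>-.01)&(L<.06)&(z>.045)&(z<.056)
print("tin",m.sum(),cv2.minEnclosingCircle(np.stack([L[m],l[m]],-1).astype(np.float32).reshape(-1,1,2)),z[m].mean())
k=(d>0)&(abs(l)<.028)&(L>-.015)&(L<.006)&(z>.02)&(z<.028)
print("lip top L range",np.percentile(L[k],[2,50,98]),k.sum())
E
python3 tin.py
```

```text
5.85 lane x 58.0 y -3.1 worldz 26.5 [-179.99    0.32 -170.48] [4.6 1.2 1.1]
tin 17804 ((0.02729705721139908, -0.0030205138027668), 0.028300656005740166) 0.04891535433135934
lip top L range [-0.00801203 -0.00412816  0.00278161] 3867
```

The tin is now against the lip: force jumped to about 5 N at the expected depth. Next I back off, rise, and go behind the marker.

Call:
{"api": "play_rows", "payload": {"moves": [[[0,0,0],[-0.15,0,0],1],[[0,0,0],[-0.3,0,0],1],[[0,0,0],[-0.4,0,-1],1],[[0,0,0],[-0.4,0,-2],1],[[0,0,0],[-1.4,0.07,-2.4],1],[[0,0,0],[-2.5,0.07,-2.4],1],[[0,0,0],[-3.6,0.07,-2.4],1],[[0,0,0],[-4.5,0.07,-2.4],1],[[0,0,0],[-4.5,0.07,-2.4],1],[[0,0,0],[-4.5,0.07,-2.4],1]]}}

```text
time_s: 6.9
ee_pos: [0.6302, 0.1621, 0.1195]
orientation: [180.0, -0.3, -170.5]
wrist_force: [-0.2, 0.5, -0.5]
opening: -0.0001
```

```bash
python3 p.py; python3 - <<'E'
from h import *
im,d=read_camera("side");a=im[240:340,220:380]
w,_=read_camera("wrist")
save("s3.png",np.hstack([cv2.resize(a,(400,300)),cv2.resize(w,(400,300))]))
E
```

```text
6.9 lane x 234.3 y -0.1 worldz 119.5 [ 179.99   -0.27 -170.48] [-0.2  0.5 -0.5]
```

View pics/s3.png

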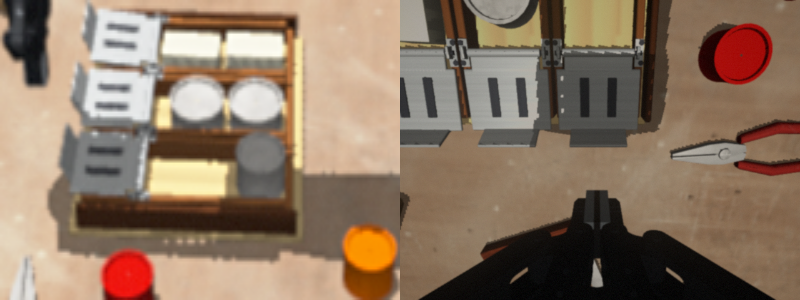

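Left view: the tin stands at the front lip and the marker is untouched. Right view: the finger is lined up behind our lip. Something reddish-brown lies under the gripper at right-view (520,240), so I'll check its position before descending.

```bash
python3 - <<'E'
from h import *
c,s=np.cos(np.radians(9.5)),np.sin(np.radians(9.5))
for px in [(395,130),(390,165),(378,230),(370,262)]:
    p=world("wrist",px,z=.02);print(px,p.round(3),"lane",(p[0]*c+p[1]*s-.414).round(3),(-p[0]*s+p[1]*c-.056).round(3))
im,d=read_camera("scene")
i=camera_info("scene");T=np.array(i["T"]);v,u=np.mgrid[:480,:640]
P=np.stack([(u-i["cx"])/i["fx"]*d,(v-i["cy"])/i["fy"]*d,d],-1)@T[:3,:3].T+T[:3,3]
L=P[...,0]*c+P[...,1]*s-.414;l=-P[...,0]*s+P[...,1]*c-.056
# wrist depth around finger spot
im,d=read_camera("wrist");i=camera_info("wrist");T=np.array(i["T"])
P=np.stack([(u-i["cx"])/i["fx"]*d,(v-i["cy"])/i["fy"]*d,d],-1)@T[:3,:3].T+T[:3,3]
L=P[...,0]*c+P[...,1]*s-.414;l=-P[...,0]*s+P[...,1]*c-.056
m=(d>0)&(L>.225)&(L<.33)&(abs(l)<.07)&(P[...,2]<.06)
for a in np.arange(.225,.33,.015):
  print(round(a,3),[ (int(1000*P[...,2][k].max()) if (k:=m&(abs(L-a)<.0075)&(abs(l-b)<.0075)).any() else None) for b in np.arange(-.06,.061,.015)])
E
```

```text
(395, 130) [0.768 0.048 0.02 ] lane 0.352 -0.136
(390, 165) [0.76  0.073 0.02 ] lane 0.347 -0.11
(378, 230) [0.741 0.119 0.02 ] lane 0.337 -0.061
(370, 262) [0.731 0.14  0.02 ] lane 0.33 -0.038
0.225 [3, 3, 2, None, None, None, 1, 2, 2]
0.24 [3, 2, 2, 2, 3, 2, 3, 3, 2]
0.255 [2, 3, 2, 2, 2, 3, 2, 3, 2]
0.27 [3, 2, 2, 2, 2, 2, 2, 2, 2]
0.285 [2, 3, 2, 2, 2, 2, 2, 2, 2]
0.3 [2, 2, 2, 2, None, 2, 2, 2, 2]
0.315 [2, 2, 2, None, None, None, 2, 2, 2]
0.33 [2, 18, 18, None, None, None, 2, 2, 2]
```

Clear: the nearest object is about 90 mm farther back. Descending.

Call:
{"api": "play_rows", "payload": {"moves": [[[0,0,0],[-0.06,0,1],1],[[0,0,0],[-0.06,0,1.8],1],[[0,0,0],[-0.06,0,2.25],1],[[0,0,0],[-0.06,0,2.42],1],[[0,0,0],[-0.06,0,2.42],1],[[0,0,0],[-0.06,0,2.42],1]]}}

```text
time_s: 7.7
ee_pos: [0.6349, 0.1629, 0.0262]
orientation: [-180.0, 0.2, -170.5]
wrist_force: [-0.7, -0.1, 0.3]
opening: -0.0001
```

```bash
python3 - <<'E'
import numpy as np
# tip path: front-face X and tip Z rel pivot; start at lane x 237 centre -> front 226 -> X=86, Z=22-36=-14
R=[]
for t in np.radians(np.arange(0,181,10)):
    s,c=np.sin(t),np.cos(t)
    if t<np.radians(91):
        X=max(77*c-20*s,66*c)
        t1=min(t,np.radians(28.8)); Z=-14+77*np.sin(t1)+20*np.cos(t1)-20+(66*(s-np.sin(t1)))
    else: X=57*c; Z=57*s
    R.append((round(np.degrees(t)),round(X,1),round(Z,1),"centre lane x",round(140+X+11,1),"z",round(36+Z,1)))
for r in R: print(*r)
E
python3 p.py
```

```text
0 77.0 -14.0 centre lane x 228.0 z 22.0
10 72.4 -0.9 centre lane x 223.4 z 35.1
20 65.5 11.1 centre lane x 216.5 z 47.1
30 57.2 21.8 centre lane x 208.2 z 57.8
40 50.6 31.2 centre lane x 201.6 z 67.2
50 42.4 39.4 centre lane x 193.4 z 75.4
60 33.0 46.0 centre lane x 184.0 z 82.0
70 22.6 50.8 centre lane x 173.6 z 86.8
80 11.5 53.8 centre lane x 162.5 z 89.8
90 0.0 54.8 centre lane x 151.0 z 90.8
100 -9.9 56.1 centre lane x 141.1 z 92.1
110 -19.5 53.6 centre lane x 131.5 z 89.6
120 -28.5 49.4 centre lane x 122.5 z 85.4
130 -36.6 43.7 centre lane x 114.4 z 79.7
140 -43.7 36.6 centre lane x 107.3 z 72.6
150 -49.4 28.5 centre lane x 101.6 z 64.5
160 -53.6 19.5 centre lane x 97.4 z 55.5
170 -56.1 9.9 centre lane x 94.9 z 45.9
180 -57.0 0.0 centre lane x 94.0 z 36.0
7.7 lane x 239.1 y -0.1 worldz 26.2 [-1.8000e+02  1.6000e-01 -1.7047e+02] [-0.7 -0.1  0.3]
```

Call:
{"api": "play_rows", "payload": {"moves": [[[0,0,0],[0.12,0,0.02],1],[[0,0,0],[0.22,0,0],1],[[0,0,0],[0.3,0,-0.15],1],[[0,0,0],[0.37,0,-0.3],1],[[0,0,0],[0.45,0,-0.45],1],[[0,0,0],[0.55,0,-0.6],1],[[0,0,0],[0.65,0,-0.74],1],[[0,0,0],[0.75,0,-0.88],1],[[0,0,0],[0.75,0,-0.88],1]]}}

```text
time_s: 8.6
ee_pos: [0.605, 0.1579, 0.0615]
orientation: [-180.0, 0.2, -170.5]
wrist_force: [4.1, 0.1, 3.2]
opening: 0.0
```

```bash
python3 p.py; python3 - <<'E'
from h import *
im,d=read_camera("side");a=im[240:340,220:380]
w,_=read_camera("wrist")
save("s4.png",np.hstack([cv2.resize(a,(400,300)),cv2.resize(w,(400,300))]))
E
```

```text
8.6 lane x 208.7 y -0.1 worldz 61.5 [-1.7999e+02  1.7000e-01 -1.7047e+02] [4.1 0.1 3.2]
```

View pics/s4.png

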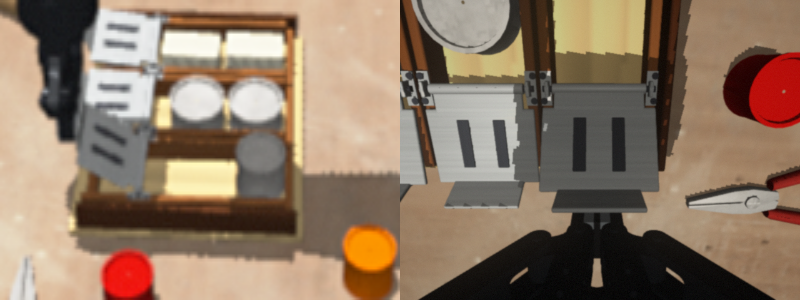

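The marker turns freely, to about 30° in the picture, with low forces. I'll carry on along the arc.

Call:
{"api": "play_rows", "payload": {"moves": [[[0,0,0],[0.09,0,-0.1],1],[[0,0,0],[0.18,0,-0.2],1],[[0,0,0],[0.28,0,-0.3],1],[[0,0,0],[0.38,0,-0.4],1],[[0,0,0],[0.5,0,-0.49],1],[[0,0,0],[0.62,0,-0.57],1],[[0,0,0],[0.88,0,-0.7],1],[[0,0,0],[1.15,0,-0.77],1],[[0,0,0],[1.3,0,-0.79],1],[[0,0,0],[1.45,0,-0.8],1]]}}

```text
time_s: 9.7
ee_pos: [0.5448, 0.1479, 0.0907]
orientation: [180.0, -0.2, -170.5]
wrist_force: [0.7, 0.3, 0.1]
opening: -0.0003
```

```bash
python3 p.py; python3 - <<'E'
from h import *
im,d=read_camera("side");a=im[240:340,220:380]
w,_=read_camera("wrist")
save("s5.png",np.hstack([cv2.resize(a,(400,300)),cv2.resize(w,(400,300))]))
E
```

```text
9.7 lane x 147.7 y -0.1 worldz 90.7 [ 1.7999e+02 -1.6000e-01 -1.7048e+02] [0.7 0.3 0.1]
```

View pics/s5.png

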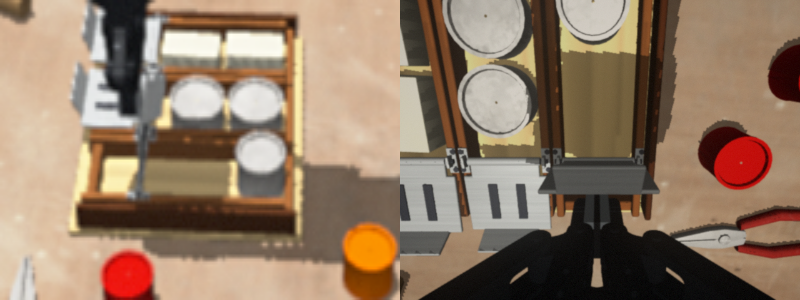

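Marker upright at 90°, with the finger behind the plate. Now the front half of the arc.

Call:
{"api": "play_rows", "payload": {"moves": [[[0,0,0],[0.22,0,-0.02],1],[[0,0,0],[0.46,0,0.04],1],[[0,0,0],[0.68,0,0.15],1],[[0,0,0],[0.88,0,0.3],1],[[0,0,0],[1.05,0,0.49],1],[[0,0,0],[1.19,0,0.7],1],[[0,0,0],[1.29,0,0.92],1],[[0,0,0],[1.35,0,1.1],1],[[0,0,0],[1.35,0,1.16],1],[[0,0,0],[1.35,0,1.16],1]]}}

```text
time_s: 10.8
ee_pos: [0.4931, 0.1391, 0.0445]
orientation: [180.0, -0.1, -170.5]
wrist_force: [-0.6, -0.1, -0.5]
opening: 0.0004
```

```bash
python3 p.py
```

```text
10.8 lane x 95.3 y -0.2 worldz 44.5 [ 1.8000e+02 -9.0000e-02 -1.7048e+02] [-0.6 -0.1 -0.5]
```

Call:
{"api": "play_rows", "payload": {"moves": [[[0,0,0],[0.02,0,0.06],1],[[0,0,0],[0.02,0,0.12],1],[[0,0,0],[0.02,0,0.17],1],[[0,0,0],[0.02,0,0.21],1],[[0,0,0],[0.02,0,0.23],1],[[0,0,0],[0.02,0,0.23],1]]}}

```text
time_s: 11.4
ee_pos: [0.4932, 0.1391, 0.0374]
orientation: [-180.0, -0.0, -170.5]
wrist_force: [-3.4, -1.3, 9.2]
opening: 0.0002
```

```bash
python3 p.py
```

```text
11.4 lane x 95.4 y -0.2 worldz 37.4 [-1.7999e+02 -1.0000e-02 -1.7047e+02] [-3.4 -1.3  9.2]
```

It's pressed flat: the tip is at 37.4 mm with 9 N, which is stop contact. Rise and check.

Call:
{"api": "play_rows", "payload": {"moves": [[[0,0,0],[0,0,-0.3],1],[[0,0,0],[0,0,-1.2],1],[[0,0,0],[-0.5,0,-2.4],1],[[0,0,0],[-1,0,-3.5],1],[[0,0,0],[-1,0,-4.5],1],[[0,0,0],[-1,0,-4.5],1],[[0,0,0],[-1,0,-4.5],1]]}}

```text
time_s: 12.1
ee_pos: [0.5333, 0.1458, 0.2181]
orientation: [-180.0, 0.2, -170.5]
wrist_force: [-0.4, 0.7, -0.8]
opening: -0.0002
```

```bash
python3 p.py; python3 tin.py; python3 - <<'E'
from h import *
im,d=read_camera("side");a=im[240:340,220:380]
w,d=read_camera("wrist")
save("s6.png",np.hstack([cv2.resize(a,(400,300)),cv2.resize(w,(400,300))]))
i=camera_info("wrist");T=np.array(i["T"]);v,u=np.mgrid[:480,:640]
P=np.stack([(u-i["cx"])/i["fx"]*d,(v-i["cy"])/i["fy"]*d,d],-1)@T[:3,:3].T+T[:3,3]
c,s=np.cos(np.radians(9.5)),np.sin(np.radians(9.5))
L=P[...,0]*c+P[...,1]*s-.414;l=-P[...,0]*s+P[...,1]*c-.056
for x in np.arange(-.012,.15,.006):
    k=(d>0)&(abs(L-x)<.003)&(abs(l+.0)<.02); print(round(x,3),int(1000*np.median(P[...,2][k])) if k.any() else None,end="; ")
E
```

```text
12.1 lane x 136.0 y -0.2 worldz 218.1 [-180.      0.22 -170.48] [-0.4  0.7 -0.8]
tin 3331 ((0.02210354618728161, -0.003048338694497943), 0.024154385551810265) 0.04676365348789716
lip top L range [-0.00950142 -0.00649574 -0.002128  ] 714
-0.012 7; -0.006 23; 0.0 24; 0.006 47; 0.012 46; 0.018 46; 0.024 46; 0.03 46; 0.036 46; 0.042 47; 0.048 11; 0.054 11; 0.06 12; 0.066 24; 0.072 34; 0.078 37; 0.084 37; 0.09 37; 0.096 37; 0.102 37; 0.108 37; 0.114 291; 0.12 278; 0.126 249; 0.132 251; 0.138 251; 0.144 262;
```

View pics/s6.png

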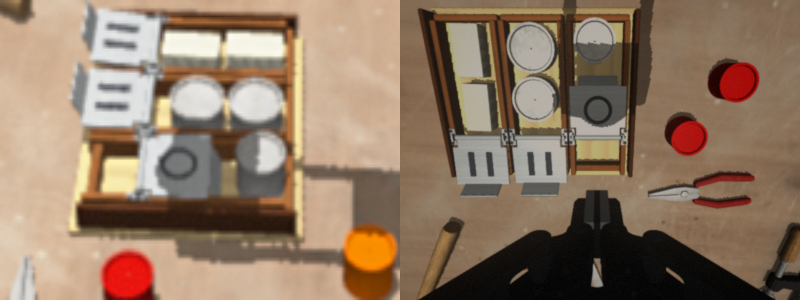

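The tin is at about 24 mm from the lip face, allowing for the roughly 2 mm offset that the lip itself shows in this view. The marker is flat at a constant 37 mm with its ring up, the other lanes look unchanged, and the arm is clear.

```bash
python3 -c "
from station import job_done;print(job_done())"
```

```text
the job is handed in; nothing more can be done
None
```

The job is done and handed in at about 12 s of the 51 s allowed. With the fingers shut, I pushed the small tin forward until it met the front lip. I then went behind the lane's marker and moved it along its arc, right over its pivot, and pressed it flat.

**Last checks:**
- **Tin:** the push met the lip with about 5 N. The last camera view put its centre at lane x = 22 mm. The lip itself reads about 2 mm too far forward in that view, so the tin is at about 24 mm, as it should be.
- **Marker:** it lies flat with the ring up, its surface level at 37 mm above the bench. The tip pressed it down with about 9 N before I let go.
- **Surroundings:** the other lanes, their markers and the pliers look unchanged in the last picture. I did not check the used tin, screwdriver or gauge up close, but the arm did not go near them.
- **Robot:** it was clear of everything at hand-in, and the highest wrist force I read was about 10 N.

No check failed or disagreed beyond that 2 mm camera offset.

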